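# Spin the plating turntable and brake it on its mark

### The job

With a fingertip flick the plating turntable, either way round, so that it spins freely by itself for at least two seconds, untouched, at more than a quarter turn a second. Then brake it with a fingertip as its orange mark comes round to the blue pointer, so that it stops with the mark at the pointer, and take the finger away; once the mark has swept past the pointer, the disc must not stop with it more than an eighth of a turn away, though a small last correction with the fingertip is fine. The dish stays seated on the disc, not picked up or knocked out, and the bottle, burner, tube rack and tip box stay where they stand.

Things in the scene. Friction and masses are not known exactly. Their poses are not given: they have to be found in the camera images.
- turntable: the fixed base of a plating turntable, on the bench: a white round plate 300 mm across and 12 mm high with a short dark column (90 mm across, up to 28 mm) under the disc. Origin on the bench under the spin axis; its x axis points from the spin axis to the blue arrow-shaped pointer painted on the plate (18 mm wide, 108 to 147 mm from the axis, its tip inwards). It does not move.
- centre (a point): the point on the spin axis at the height of the disc's flat top, 46 mm above the bench; axes as the base. The disc is dark steel, about 1 kg, 180 mm across, 18 mm thick (underside 28 mm above the bench). Its flat top is free for a finger between 51 and 90 mm from the axis; a few newtons pressed there stop it at once, and it follows a finger pressed on it.
- pointer (a point): the place where the mark should stop: on the radius of the blue pointer, 90 mm from the spin axis, at the height of the disc's top (46 mm). It does not move.
- disc (a joint): angle (rad) of the disc about the vertical axis, growing counter-clockwise seen from above, no stops, counted on over full turns: a whole number of turns (0, 6.283, -6.283 ...) when the orange mark is at the pointer; between 1.0 and 5.2 at the start. Pushed and let go it coasts: from 3 rad/s it slows to 1 rad/s in some 9 s and stops after some 18 s (below 1.2 rad/s no full turn is left); then it stays.
- mark (a point): the orange mark, turning with the disc: on its top, 90 mm from the axis, at the outer end of a 14 mm wide orange stripe; x axis outwards. Six lugs (one orange, at the mark, five black) stick out of the rim every 60 degrees for a finger to push sideways: 14 mm wide, from 90 to 103 mm from the axis, 29 to 45 mm above the bench, clear of the base plate by 17 mm.
- seat (a point): centre of the dish's seat on the disc's top, on the spin axis: a grey ring, 47 to 51 mm from the axis, 6 mm high (52 mm above the bench).
- dish_c (a point): centre of the underside of the loose covered clear culture dish, 91 mm across, 16 mm high, 50 g, that stands in the seat (its top 62 mm above the bench) and turns with the disc.
- bottle: loose clear glass bottle with a label, 70 mm across, 120 mm high; origin at the centre of its underside. To be left alone.
- burner: loose unlit greenish spirit burner, 74 mm across, 84 mm high; origin at the centre of its underside. To be left alone.
- rack: loose aluminium tube rack, 70 by 132 mm (along its x and y), 85 mm high, with two capped tubes up to 143 mm; origin at the centre of its underside. To be left alone.
- tipbox: loose teal box, 87 by 122 mm (along its x and y), 80 mm high; origin at the centre of its underside. To be left alone.
Mind the look-alikes: they are no part of the job. Of the things like the part that bears dish_c, leave any that is turquoise or yellow; of the rest the smaller one is meant.

How it is judged:
By the outcome, as a careful person would: the job done as asked, in the order asked, and still so for the second after the job is handed in, with the robot touching nothing.
It also fails if it takes over 61 s, if anything falls off the work surface, if the arm or the gripper's body presses on something with over 40 N, if the wrist force passes 120 N, or if a joint passes its speed limit or range.

### The arm

A 6-joint arm with a two-finger parallel gripper is mounted at the origin on the work surface. World frame = base frame: x ahead of the robot, y to its left, z up, the work surface at z = 0. Lengths are in m, angles in rad, forces in N, time in s.
With the tool pointing down it reaches from about 0.35 to 0.8 m from the base axis. Payload 7.3 kg.
Tool frame: the origin (TCP) lies between the finger pads; the fingertips stand 19 mm ahead of it and the grasp point (between the pads) is the TCP (manip.tips_ahead is the distance from the TCP to the fingertips, in m); z points along the fingers, x is the direction in which the jaws open and shut, and the axes are right-handed (so a half turn about z gives the same grasp; the last joint's range is limited). The gripper opens to 85 mm and grips with 20 to 120 N. Pads are 22 mm wide; open, the fingers measure 114 mm over their backs; the gripper's body (76 mm by 85 mm) begins 54 mm behind the grasp point. The pads swing forward as they close: fully open they stand 13 mm farther back than shut.
Start: joints at [1.063, 0.342, 1.524, -0, 1.275, -0.146], TCP at [0.186, 0.491, 0.25] pointing down, gripper open.
Joint ranges: [-2.53, 2.53], [-0.77, 2.02], [0.04, 2.7], [-1, 4.14], [0.28, 2.66], [-3.11, 3.11]. Speed limits (rad/s): [2.57, 2.57, 3.14, 3.14, 3.14, 3.14].

### API

Orientations are given as a unit quaternion [w, x, y, z].
In Python, from plant import manip gives the robot as it stands.
- The arm moves only by the shell command python3 -m crank 'ROWS' [FORCE]. ROWS is JSON, a list that holds one entry, the list of rows, each a list of 7 numbers: the opening, from 0 (shut) to 1 (fully open), then the shift along the tool's x, y, z in cm, then the turn, a rotation vector about the tool's x, y, z in rad. A call has 1 to 10 rows; each row shifts and turns the pose as measured when the row begins, along the tool's axes as they then stand; what a row does not reach is not made up. A row lasts 1/10 s, in which the tool goes at most 50 mm and 8.59 degrees, less where a joint would pass 70% of its speed; a pose out of reach is approached as far as the arm can. A call with a gripper value outside its range is refused whole. The fingers move at their own pace and stop on an object; FORCE is the grip in N (left out, the last holds). Time passes only in rows, so rows that do not move let the fingers close. It gives the time, the measured TCP pose, the force and the opening at its end, in the units of the state.
- manip.get_obs(): the state, without advancing time (a new reading comes with each control period).
- manip.snapshot(name): name is "scene" or "top"; returns a dict with "frame" (420x560x3 uint8, red, green, blue), "range_z" (420x560 float32, m along the optical axis (not along the pixel's ray), 0 where there is no reading), "mtx" (3x3 intrinsics, pixels), "camera_from_world" (4x4, takes a point from world to camera coordinates). Camera axes: x right, y up, looking along -z (the intrinsics and any distortion apply to the point x, -y, -z); pixel columns grow to the right and rows downward; lengths in m; the calibration is good to about 2 mm. A picture is of the moment at which its call begins.
- manip.hand_in(): hands the job in, once; it reports no verdict.
The state is a dict: "clock": time; "qpos": joint angles; "joint_vel": joint speeds; "joint_torque": joint torques, N m; "position": TCP position; "tool_rot": TCP orientation; "ft_force": force on the tool from outside, world axes, zero at the start; "ft_torque": the same for the moment, N m; "gripper_width": finger opening in m.
Only numpy, scipy, OpenCV 4.12 (cv2) and the standard library are available. Lean on these libraries where they do the work, as an engineer would, in place of code of your own. Each camera call takes 0.05 s, during which the arm holds its last target. There are 200 camera calls.

## Working session

There is one attempt and no reset: what is moved stays moved. The work goes in short steps, Python scripts to look and compute and a shell command to move; the robot and the scene stay as the last step left them, time stands still between calls to the robot, and variables do not carry over. Pictures are saved under pics/ and viewed, about 8 in all and at most 12, crops included, and the job is handed in when it is done.

```bash
mkdir -p pics; ls
python3 - <<'E'
from plant import manip
import cv2,numpy as np
for n in("scene","top"):
    s=manip.snapshot(n); cv2.imwrite(f"pics/{n}0.png",s["frame"][...,::-1]); np.savez(f"pics/{n}0.npz",**s)
    print(n,s["mtx"],s["camera_from_world"],s.keys())
o=manip.get_obs();print(o)
E
```

```text
pics
scene [[426.51061683   0.         282.45399736]
 [  0.         426.51061683 211.98197881]
 [  0.           0.           1.        ]] [[ 0.48586887  0.87401048  0.00609301 -0.23873074]
 [-0.51507702  0.28068916  0.80988225  0.2024897 ]
 [ 0.70613533 -0.39663495  0.58656084 -1.70695737]
 [ 0.          0.          0.          1.        ]] dict_keys(['frame', 'range_z', 'mtx', 'camera_from_world'])
top [[444.18100311   0.         275.52146615]
 [  0.         444.18100311 216.49748885]
 [  0.           0.           1.        ]] [[-0.00923528 -0.99957084 -0.0278      0.0266845 ]
 [ 0.99777045 -0.01104918  0.06581831 -0.44699376]
 [-0.06609723 -0.02713017  0.99744429 -1.50397612]
 [ 0.          0.          0.          1.        ]] dict_keys(['frame', 'range_z', 'mtx', 'camera_from_world'])
{'clock': 0.1, 'qpos': array([ 1.06301883e+00,  3.42695649e-01,  1.52490222e+00, -3.17477847e-05,
        1.27539765e+00, -1.46000448e-01]), 'joint_vel': array([-2.53855851e-04, -9.92602703e-04, -2.30687363e-03,  1.43052318e-03,
        9.44533619e-05,  1.73085473e-03]), 'joint_torque': array([ 1.29379914e-03, -4.34443009e+01, -2.46492380e+01, -2.48746155e-04,
        4.68269165e-03, -1.88393949e-05]), 'position': array([0.18564637, 0.49073649, 0.24968005]), 'tool_rot': array([ 3.24079192e-04,  8.22778061e-01,  5.68362357e-01, -6.22267786e-04]), 'ft_force': array([-0.26587514, -0.60119331,  0.46169408]), 'ft_torque': array([-0.01534104, -0.02647127, -0.00781747]), 'gripper_width': 0.08554684169100939}
```

View pics/top0.png

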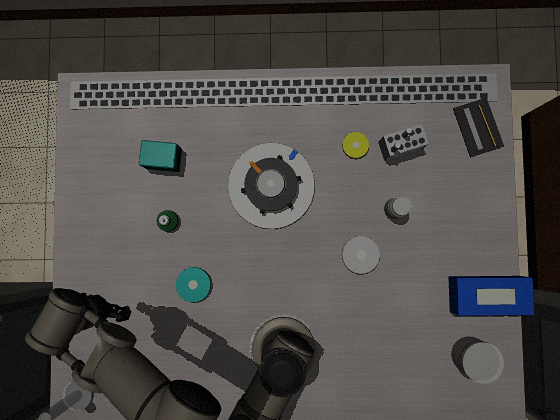

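View pics/scene0.png

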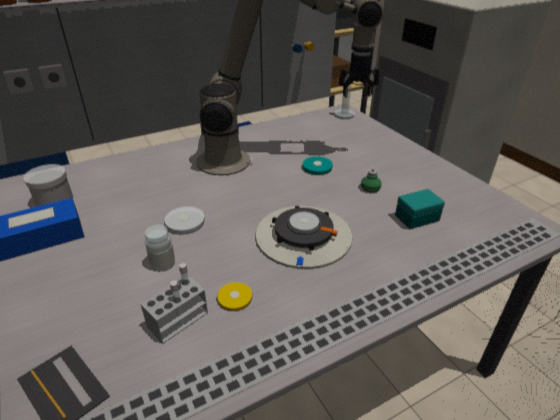

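```bash
cat > h.py <<'E'
import numpy as np,cv2
from plant import manip
def ray(s,u,v,z):
    K=s["mtx"];T=s["camera_from_world"];R,t=T[:3,:3],T[:3,3]
    d=R.T@np.array([(u-K[0,2])/K[0,0],-(v-K[1,2])/K[1,1],-1.]);c=-R.T@t
    return c+d*(z-c[2])/d[2]
def proj(s,p):
    q=s["camera_from_world"][:3]@np.append(p,1);K=s["mtx"]
    return K[0,0]*q[0]/-q[2]+K[0,2],K[1,1]*-q[1]/-q[2]+K[1,2]
def mask(s,lo,hi,c=None,r=None):
    m=cv2.inRange(cv2.cvtColor(s["frame"],cv2.COLOR_RGB2HSV),lo,hi)
    if c is not None:
        k=np.zeros_like(m);cv2.circle(k,(int(c[0]),int(c[1])),int(r),255,-1);m&=k
    return m
ORANGE=((5,150,90),(20,255,255));BLUE=((100,130,80),(130,255,255))
def cen(m):
    M=cv2.moments(m,True);return M["m10"]/M["m00"],M["m01"]/M["m00"],M["m00"]
E
python3 - <<'E'
from h import *
for n in("top","scene"):
    s=dict(np.load(f"pics/{n}0.npz"))
    c0=(271,185) if n=="top" else (304,235)
    hsv=cv2.cvtColor(s["frame"],cv2.COLOR_RGB2HSV);print(n)
    k=np.zeros((420,560),np.uint8);
    W=s["camera_from_world"]
    # pts on plate by height from range
    v,u=np.mgrid[:420,:560];Z=s["range_z"];K=s["mtx"]
    P=np.stack([(u-K[0,2])/K[0,0]*Z,-(v-K[1,2])/K[1,1]*Z,-Z],-1)
    P=(P-W[:3,3])@W[:3,:3]
    P[Z==0]=np.nan
    for a,b in((.006,.018),(.040,.050)):
        m=((P[...,2]>a)&(P[...,2]<b)).astype(np.uint8)
        cv2.circle(k:=np.zeros_like(m),c0,58,1,-1);m&=k
        cs=max(cv2.findContours(m,0,1)[0],key=cv2.contourArea)[:,0]
        w=np.array([ray(s,*p,(.012 if a<.02 else .046))[:2] for p in cs]);print(a,cv2.minEnclosingCircle(w.astype(np.float32)),w.mean(0))
    mo=cen(mask(s,*ORANGE,c0,60));mb=cen(mask(s,*BLUE,c0,60));print(mo,mb,ray(s,*mo[:2],.046),ray(s,*mb[:2],.012))
    for nm,hr in(("high",(.06,.3)),):
        m=((P[...,2]>hr[0])&(P[...,2]<hr[1])&(P[...,0]>.25)).astype(np.uint8)
        q,_,st,ce=cv2.connectedComponentsWithStats(m)
        for i in range(1,q):
            if st[i,4]>60: pp=P[_==i];print("obj",ce[i].round(),pp.min(0).round(3),pp.max(0).round(3))
s=dict(np.load("pics/top0.npz"));a=cv2.resize(s["frame"][125:305,170:400,::-1],None,fx=3.3,fy=3.3,interpolation=cv2.INTER_CUBIC);cv2.imwrite("pics/crop.png",a)
E
```

```text
top
0.006 ((0.5565516948699951, 0.03892359137535095), 0.15229427814483643) [0.55522931 0.03824839]
0.04 ((0.5554848313331604, 0.037300534546375275), 0.1024065762758255) [0.55621165 0.03565218]
(255.05172413793105, 166.67241379310346, 58.0) (292.3921568627451, 154.5686274509804, 51.0) [0.61470634 0.08894565 0.046     ] [ 0.6612266  -0.03806158  0.012     ]
obj [405. 140.] [ 0.638 -0.481  0.06 ] [ 0.742 -0.333  0.15 ]
obj [158. 154.] [0.608 0.349 0.06 ] [0.706 0.476 0.093]
obj [270. 183.] [ 0.512 -0.005  0.06 ] [0.603 0.082 0.073]
obj [399. 206.] [ 0.437 -0.411  0.06 ] [ 0.504 -0.345  0.128]
obj [164. 220.] [0.422 0.378 0.06 ] [0.453 0.409 0.086]
scene
0.006 ((0.5587714314460754, 0.03516649082303047), 0.15351326763629913) [0.55362501 0.0402429 ]
0.04 ((0.5592393279075623, 0.033278655260801315), 0.10609684139490128) [0.56394636 0.03357224]
(328.3898305084746, 229.52542372881356, 59.0) (299.5348837209302, 260.72093023255815, 43.0) [0.6157784  0.08825742 0.046     ] [ 0.66110021 -0.03865113  0.012     ]
obj [372. 172.] [0.423 0.375 0.06 ] [0.457 0.412 0.085]
obj [420. 201.] [0.607 0.347 0.06 ] [0.708 0.478 0.086]
obj [304. 220.] [ 0.511 -0.008  0.06 ] [0.603 0.084 0.066]
obj [158. 240.] [ 0.441 -0.417  0.06 ] [ 0.508 -0.347  0.126]
obj [172. 296.] [ 0.642 -0.481  0.06 ] [ 0.743 -0.335  0.147]
```

View pics/crop.png

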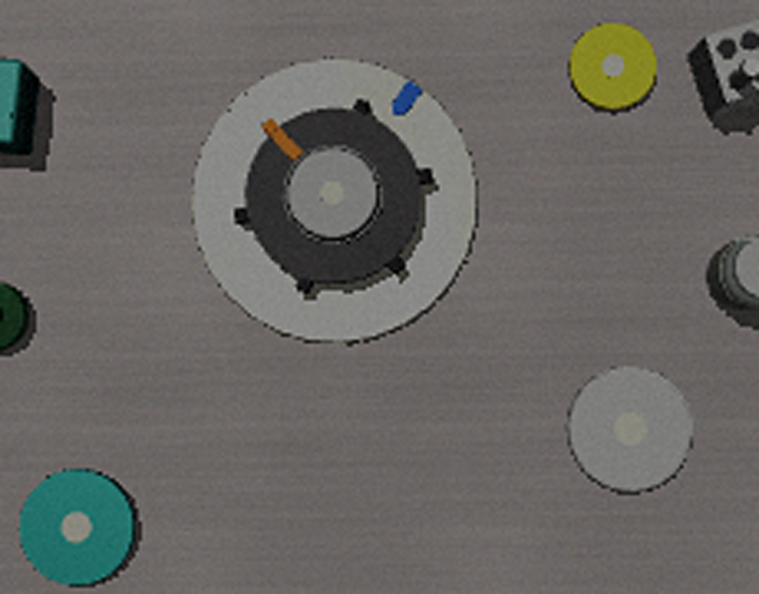

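```bash
python3 -c "
from plant import manip;print(manip.tips_ahead)"; python3 -m crank '[[[0,0,0,0,0,0,-0.12],[0,0,0,0,0,0,-0.12],[0,0,0,0,0,0,-0.12],[0,0,0,0,0,0,0]]]' 60; python3 -m crank '[[[0,-3.7,2.6,0.5,0,0,0],[0,-3.7,2.6,0.5,0,0,0],[0,-3.7,2.6,0.5,0,0,0],[0,-3.7,2.6,0.5,0,0,0],[0,-3.7,2.6,1,0,0,0],[0,-3.7,2.6,1,0,0,0],[0,-3.7,2.6,1,0,0,0],[0,-3.7,2.6,1,0,0,0],[0,0,0,0,0,0,0]]]'
```

```text
0.019
clock: 0.5
position: [0.1852, 0.4899, 0.248]
tool_rot: [0.001, 0.703, 0.711, -0.003]
ft_force: [0.6, 0.5, 0.6]
gripper_width: 0.0281
clock: 1.4
position: [0.3995, 0.184, 0.1853]
tool_rot: [0.001, 0.713, 0.701, -0.002]
ft_force: [-0.8, 0.0, -0.4]
gripper_width: 0.0003
```

```bash
python3 -m crank '[[[0,-3.5,2.6,0,0,0,0],[0,-3.4,2.6,1,0,0,0],[0,0,0,4,0,0,0],[0,0,0,4,0,0,0],[0,0,0,3,0,0,0],[0,0,0,1.5,0,0,0],[0,0,0,0,0,0,0]]]'
python3 - <<'E'
from h import *
o=manip.get_obs();print(o["position"],o["tool_rot"].round(3))
for n in("scene","top"):
    s=manip.snapshot(n);cv2.imwrite(f"pics/{n}1.png",s["frame"][...,::-1])
    c=proj(s,np.array([.53,.05,.046]));a=s["frame"][int(c[1])-60:int(c[1])+60,int(c[0])-80:int(c[0])+80,::-1]
    cv2.imwrite(f"pics/{n}1c.png",cv2.resize(a,None,fx=4,fy=4))
a=np.vstack([cv2.imread("pics/scene1c.png"),cv2.imread("pics/top1c.png")]);cv2.imwrite("pics/c1.png",cv2.resize(a,None,fx=.62,fy=.62))
E
```

```text
clock: 2.1
position: [0.4537, 0.1118, 0.0467]
tool_rot: [0.001, 0.722, 0.692, 0.0]
ft_force: [0.2, 0.3, -0.2]
gripper_width: -0.0004
[0.4536714  0.11180198 0.04671279] [0.001 0.722 0.692 0.   ]
```

View pics/c1.png

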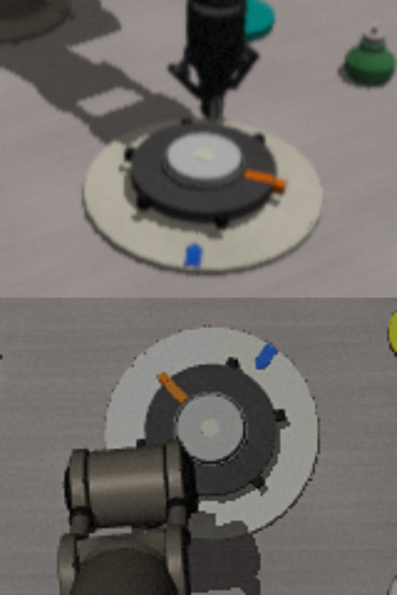

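```bash
python3 -m crank '[[[0,-1.5,0.05,-0.1,0,0,0],[0,-2.5,0.1,0,0,0,0],[0,-2.7,0.1,0,0,0,0],[0,-2.7,0.1,0,0,0,0],[0,-2.7,-0.3,0,0,0,0],[0,-2,-3,0,0,0,0],[0,0,-2,-3,0,0,0],[0,0,0,-4,0,0,0]]]'
cat > ang.py <<'E'
from h import *
C=np.array([.556,.037]);PA=np.arctan2(-.0384-.037,.6612-.556)
def ang(n="scene"):
    t=manip.get_obs()["clock"];s=manip.snapshot(n)
    m=mask(s,*ORANGE,proj(s,np.array([*C,.046])),60)
    u,v,a=cen(m);p=ray(s,u,v,.046)[:2]-C
    return t,(np.arctan2(p[1],p[0])-PA)%(2*np.pi),np.hypot(*p),a
if __name__=="__main__":
    import sys
    r=[ang() for _ in range(int(sys.argv[1]))];print(np.round(r,3))
    t=np.array([x[0] for x in r]);a=np.unwrap([x[1] for x in r])
    if len(r)>1: print("w",np.polyfit(t,a,1)[0])
    print(manip.get_obs()["position"])
E
python3 ang.py 6
```

```text
clock: 3.0
position: [0.3986, -0.029, 0.1269]
tool_rot: [0.005, 0.723, 0.691, 0.005]
ft_force: [1.2, -0.1, 0.5]
gripper_width: 0.0001
[[ 3.     3.31   0.082 24.   ]
 [ 3.05   3.45   0.081 26.   ]
 [ 3.1    3.601  0.08  28.   ]
 [ 3.15   3.743  0.078 30.   ]
 [ 3.2    3.888  0.078 34.   ]
 [ 3.25   4.027  0.078 38.   ]]
w 2.8806696470785105
[ 0.40156469 -0.02884515  0.12625716]
```

```bash
python3 -m crank '[[[0,2,2.7,0,0,0,0],[0,2,2.7,0,0,0,0],[0,2,2.6,0,0,0,0],[0,0,0,2,0,0,0],[0,0,0,2,0,0,0],[0,0,0,0.8,0,0,0],[0,0,0,0,0,0,0]]]'; python3 ang.py 4
```

```text
clock: 4.0
position: [0.4854, 0.0324, 0.0715]
tool_rot: [0.002, 0.722, 0.692, 0.002]
ft_force: [-0.1, 0.9, 0.7]
gripper_width: -0.0001
[[4.000e+00 6.040e+00 8.000e-02 6.600e+01]
 [4.050e+00 6.166e+00 8.000e-02 6.600e+01]
 [4.100e+00 5.000e-03 8.100e-02 6.900e+01]
 [4.150e+00 1.290e-01 8.100e-02 6.600e+01]]
w 2.478669237186706
[0.48685674 0.03191231 0.0737535 ]
```

```bash
python3 -m crank '[[[0,0,0,0,0,0,0],[0,0,0,0,0,0,0],[0,0,0,0,0,0,0],[0,0,0,0,0,0,0],[0,0,0,0,0,0,0],[0,0,0,0,0,0,0],[0,0,0,0,0,0,0],[0,0,0,0,0,0,0],[0,0,0,0,0,0,0],[0,0,0,0,0,0,0]]]'; python3 ang.py 4;python3 -m crank '[[[0,0,0,0,0,0,0],[0,0,0,0,0,0,0],[0,0,0,0,0,0,0],[0,0,0,0,0,0,0],[0,0,0,0,0,0,0],[0,0,0,0,0,0,0],[0,0,0,0,0,0,0]]]'; python3 ang.py 6
```

```text
clock: 5.2
position: [0.4879, 0.0314, 0.0762]
tool_rot: [0.006, 0.722, 0.692, 0.005]
ft_force: [0.3, -0.1, 0.3]
gripper_width: -0.0
[[ 5.2    2.586  0.078 30.   ]
 [ 5.25   2.703  0.079 28.   ]
 [ 5.3    2.814  0.081 26.   ]
 [ 5.35   2.921  0.081 23.   ]]
w 2.2353489043406327
[0.48796368 0.03140151 0.07621992]
clock: 6.1
position: [0.488, 0.0314, 0.0762]
tool_rot: [0.006, 0.722, 0.692, 0.005]
ft_force: [0.4, -0.4, 0.6]
gripper_width: 0.0002
[[ 6.1    4.505  0.077 57.   ]
 [ 6.15   4.609  0.077 55.   ]
 [ 6.2    4.704  0.076 55.   ]
 [ 6.25   4.813  0.075 58.   ]
 [ 6.3    4.902  0.077 67.   ]
 [ 6.35   5.009  0.077 61.   ]]
w 2.004209465437556
[0.48798602 0.03140275 0.07623077]
```

```bash
python3 -m crank '[[[0,0,0,0.6,0,0,0],[0,0,0,0,0,0,0],[0,0,0,0,0,0,0],[0,0,0,0,0,0,0],[0,0,0,0,0,0,0],[0,0,0,0,0,0,0],[0,0,0,0,0,0,0],[0,0,0,0,0,0,0],[0,0,0,0,0,0,0],[0,0,0,0,0,0,0]]]'; python3 -m crank '[[[0,0,0,0,0,0,0],[0,0,0,0,0,0,0],[0,0,0,0,0,0,0],[0,0,0,0,0,0,0],[0,0,0,0,0,0,0],[0,0,0,0,0,0,0],[0,0,0,0,0,0,0],[0,0,0,0,0,0,0],[0,0,0,0,0,0,0],[0,0,0,0,0,0,0]]]'; python3 ang.py 6
```

```text
clock: 7.4
position: [0.4881, 0.0314, 0.0697]
tool_rot: [0.006, 0.722, 0.692, 0.005]
ft_force: [-0.3, -0.1, -0.5]
gripper_width: 0.0
clock: 8.4
position: [0.4881, 0.0314, 0.0697]
tool_rot: [0.006, 0.722, 0.692, 0.005]
ft_force: [0.2, -1.0, -0.3]
gripper_width: -0.0001
[[ 8.4    2.115  0.077 49.   ]
 [ 8.45   2.19   0.078 44.   ]
 [ 8.5    2.268  0.078 42.   ]
 [ 8.55   2.335  0.079 40.   ]
 [ 8.6    2.41   0.078 36.   ]
 [ 8.65   2.482  0.078 33.   ]]
w 1.462288859171651
[0.48810624 0.03136936 0.06969303]
```

```bash
python3 -m crank '[[[0,0,0,0.1,0,0,0],[0,0,0,0,0,0,0],[0,0,0,0,0,0,0],[0,0,0,0,0,0,0],[0,0,0,0,0,0,0],[0,0,0,0,0,0,0],[0,0,0,0,0,0,0],[0,0,0,0,0,0,0],[0,0,0,0,0,0,0],[0,0,0,0,0,0,0]]]'; python3 -m crank '[[[0,0,0,0,0,0,0],[0,0,0,0,0,0,0],[0,0,0,0,0,0,0],[0,0,0,0,0,0,0],[0,0,0,0,0,0,0],[0,0,0,0,0,0,0],[0,0,0,0,0,0,0],[0,0,0,0,0,0,0],[0,0,0,0,0,0,0],[0,0,0,0,0,0,0]]]'; python3 ang.py 6
```

```text
clock: 9.7
position: [0.4881, 0.0314, 0.0686]
tool_rot: [0.006, 0.722, 0.692, 0.005]
ft_force: [0.9, -0.7, -0.2]
gripper_width: -0.0
clock: 10.7
position: [0.4881, 0.0314, 0.0686]
tool_rot: [0.006, 0.722, 0.692, 0.005]
ft_force: [-0.3, 0.3, -0.1]
gripper_width: 0.0001
[[10.7    5.018  0.078 60.   ]
 [10.75   5.073  0.077 65.   ]
 [10.8    5.129  0.078 60.   ]
 [10.85   5.178  0.078 66.   ]
 [10.9    5.229  0.078 64.   ]
 [10.95   5.277  0.078 67.   ]]
w 1.0322078635948082
[0.48812785 0.03138403 0.06858964]
```

```bash
python3 -m crank '[[[0,0,0,0,0,0,0],[0,0,0,0,0,0,0],[0,0,0,0,0,0,0],[0,0,0,0,0,0,0],[0,0,0,0,0,0,0],[0,0,0,0,0,0,0]]]'; python3 ang.py 3
```

```text
clock: 11.6
position: [0.4881, 0.0314, 0.0686]
tool_rot: [0.006, 0.722, 0.692, 0.005]
ft_force: [0.0, -0.1, -0.3]
gripper_width: 0.0002
[[11.6    5.885  0.08  70.   ]
 [11.65   5.928  0.081 72.   ]
 [11.7    5.968  0.08  70.   ]]
w 0.8326053170479749
[0.48811396 0.03138242 0.06858473]
```

```bash
python3 -m crank '[[[0,0,0,0,0,0,0],[0,0,0,0.2,0,0,0],[0,0,0,0.25,0,0,0],[0,0,0,0.05,0,0,0]]]'; python3 ang.py 4
```

```text
clock: 12.15
position: [0.4884, 0.0312, 0.065]
tool_rot: [0.006, 0.722, 0.692, 0.005]
ft_force: [-3.2, -0.5, 9.5]
gripper_width: 0.0001
[[12.15   6.232  0.079 66.   ]
 [12.2    6.234  0.08  65.   ]
 [12.25   6.235  0.08  66.   ]
 [12.3    6.234  0.08  65.   ]]
w 0.01037813327530612
[0.48837508 0.03122135 0.06503704]
```

Run:
```python
from h import *
import ang
for n in("scene","top"):
    s=manip.snapshot(n);c=proj(s,np.array([*ang.C,.046]))
    mo=cen(mask(s,*ORANGE,c,60));mb=cen(mask(s,*BLUE,c,60));print(n,mo,mb)
    p=ray(s,*mo[:2],.046)[:2];q=ray(s,*mb[:2],.012)[:2]
    # dish centre: bright disc top at z .062
    for C in(ang.C,ang.C+[.001,0],ang.C+[0,.001]):
        f=lambda v:np.degrees(np.arctan2(*(v-C)[::-1]));print(p,q,f(p),f(q),f(p)-f(q))
    a=s["frame"][int(c[1])-50:int(c[1])+50,int(c[0])-60:int(c[0])+60,::-1];cv2.imwrite(f"pics/{n}2.png",cv2.resize(a,None,fx=5,fy=5,interpolation=cv2.INTER_CUBIC))
cv2.imwrite("pics/c2.png",np.vstack([cv2.resize(cv2.imread(f"pics/{n}2.png"),None,fx=.6,fy=.6) for n in("scene","top")]))
```

```text
scene (300.0153846153846, 240.36923076923077, 65.0) (299.5348837209302, 260.72093023255815, 43.0)
[ 0.61853066 -0.01269209] [ 0.66110021 -0.03865113] -38.47359221735202 -35.74633912280149 -2.7272530945505338
[ 0.61853066 -0.01269209] [ 0.66110021 -0.03865113] -38.924305080454914 -36.006447651619666 -2.917857428835248
[ 0.61853066 -0.01269209] [ 0.66110021 -0.03865113] -39.030846174327934 -36.10382161166301 -2.9270245626649256
top (284.7118644067797, 165.84745762711864, 59.0) (292.40384615384613, 154.6346153846154, 52.0)
[ 0.61609017 -0.01129405] [ 0.6609954  -0.03809922] -38.788598486416404 -35.574701399870975 -3.2138970865454297
[ 0.61609017 -0.01129405] [ 0.6609954  -0.03809922] -39.25892957702766 -35.83455143098811 -3.424378146039551
[ 0.61609017 -0.01129405] [ 0.6609954  -0.03809922] -39.363218056012485 -35.934083964968835 -3.4291340910436503
```

View pics/c2.png

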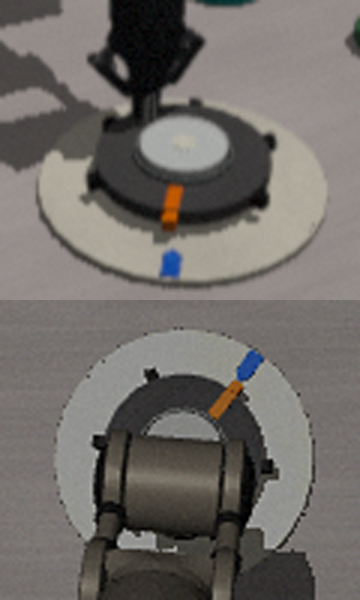

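```bash
python3 -m crank '[[[0,-0.18,0.02,0.03,0,0,0],[0,-0.18,0.02,0.03,0,0,0],[0,0,0,0.03,0,0,0],[0,0,0,0.03,0,0,0]]]'; python3 ang.py 2
```

```text
clock: 12.85
position: [0.4888, 0.0273, 0.065]
tool_rot: [0.007, 0.722, 0.692, 0.006]
ft_force: [-2.3, -0.8, 8.7]
gripper_width: -0.0
[[1.285e+01 2.000e-03 8.000e-02 6.700e+01]
 [1.290e+01 2.000e-03 8.000e-02 6.700e+01]]
w -3.6745881829012945e-18
[0.48883283 0.02735238 0.06506197]
```

```bash
python3 -m crank '[[[0,0,0,-0.3,0,0,0],[0,0,0,-1,0,0,0],[0,0,0,-3,0,0,0],[0,0,0,-4,0,0,0],[0,0,-4,-2,0,0,0],[0,0,-4,0,0,0,0],[0,0,-3,0,0,0,0],[0,0,0,0,0,0,0],[0,0,0,0,0,0,0],[0,0,0,0,0,0,0]]]'; python3 ang.py 2
python3 - <<'E'
from h import *
import ang
a=[]
for n in("scene","top"):
    s=manip.snapshot(n);c=proj(s,np.array([*ang.C,.046]))
    p=ray(s,*cen(mask(s,*ORANGE,c,60))[:2],.046)[:2];q=ray(s,*cen(mask(s,*BLUE,c,60))[:2],.012)[:2]
    f=lambda v:np.degrees(np.arctan2(*(v-ang.C)[::-1]));print(n,f(p)-f(q))
    a.append(s["frame"][...,::-1])
cv2.imwrite("pics/end.png",cv2.resize(np.vstack(a),None,fx=.71,fy=.71))
E
```

```text
clock: 13.95
position: [0.3756, 0.0318, 0.1731]
tool_rot: [0.009, 0.722, 0.692, 0.007]
ft_force: [-1.6, 0.2, -0.4]
gripper_width: -0.0003
[[13.95   6.272  0.079 64.   ]
 [14.     6.272  0.079 64.   ]]
w 6.693584422952484e-15
[0.37585909 0.03182066 0.17286372]
scene -0.49763823323920775
top -0.6729237448712837
```

View pics/end.png

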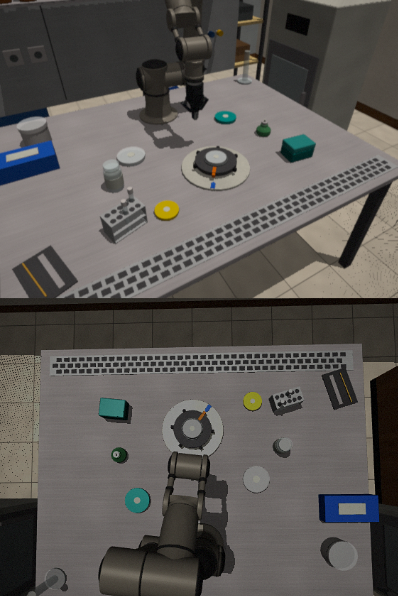

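The mark is within about 0.6° of the pointer, the disc is at rest, the dish is seated and the finger is clear, so I'm handing in.

```bash
python3 -c "
from plant import manip;print(manip.hand_in())"
```

```text
the job is handed in; nothing more can be done
None
```

The turntable is stopped with its orange mark at the blue pointer, and the job is handed in at about 14 s of the 61 s allowed.

- **Flick:** I pushed a rim lug counter-clockwise with the closed fingertips. The disc was turning at 2.9 rad/s at the first reading. It then spun untouched for about 9 s, still at 2.0 rad/s after 3.5 s, well above a quarter turn a second.
- **Braking:** I pressed on the disc's flat top with about 9.5 N as the mark came round. The disc stopped about 3° short of the pointer, and a 4 mm drag with the fingertip corrected that.
- **Last checks:** After I lifted the finger away, the mark was 0.5° short of the pointer in the scene camera and 0.7° short in the top camera. Two pictures 0.05 s apart gave the same angle. The last picture shows the dish in its seat, and the bottle, burner, rack and tip box appear where they were. I judged those by eye and did not re-measure them. No check failed.

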